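# Check a saw-guide gap with a taper feeler gauge

## Task

Lift the loose cover plate off the two pins of the blue saw-guide box and lay it flat on the green mat without dropping it. Then draw the orange-handled taper feeler gauge out of its wooden stand and slide its blade straight down, flat between the two guide plates in the box, until it drags snugly on both, without forcing it. Finish still holding the gauge by its handle, steady at that depth; leave the other things on the bench alone.

Things in the scene. Friction and masses are not known exactly. Their poses are not given: they have to be found in the camera images.
- guide_box: Fixed blue housing, open on top, 130 (x) x 110 (y) x 110 mm tall; origin at the centre of its underside. End walls (+-x) 16 thick, side walls 8 thick, inside floor 8 above the bench. Two steel pins, 6 across, 12 tall, stand on the rim at x = +-57, y = 0. In its middle two upright guide plates face each other across a gap, one at -y (steel), one at +y (brass).
- set_plate: Steel guide plate on the -y side of the gap, 44 mm long (x), 8 thick, 50 tall, its top flared outwards at 45 degrees as a lead-in 8 high. Both plates ride on one carriage that floats (0.4 N) up to 8 mm either way along the box's y, so the pair centres itself on the blade; otherwise this plate does not give. For its place use set_edge.
- set_edge (a point): Middle of the steel plate's inner face at the foot of its flared lip, 94 above the bench (16 below the rim); axes as the box's. The gap between the plates here is 7 to 11 mm wide, different every time.
- spring_edge (a point): The same point on the brass plate on the +y side; the gap lies between set_edge and spring_edge, parallel to the box's x, and its sides are upright for 50 below these points.
- spring_plate (a joint): How far the brass plate is pushed back on its spring, metres: 0 at rest, up to 0.008, about 4 N of spring force per mm. Snug is when the blade bears on both plates and this plate has just given (roughly 0.3 to 3 mm, felt as about 1 to 15 N of resistance to going down); beyond 4.5 mm it is forced.
- cover: Loose aluminium plate 130 (x) x 110 (y) x 5 mm, about 0.2 kg, on the box's rim, two 9 mm holes over the pins (which reach 7 above it); origin at the centre of its underside, axes as the box's at the start. A black grip bar stands on its middle: 50 long (x), 14 thick (y), from 5 to 45 above the origin. It must rise 15 to clear the pins.
- mat: Green mat fixed to the bench, 200 (x) x 170 (y) x 3 thick; origin at the centre of its underside. It can lie to the left or to the right of the box.
- stand: Fixed block of dark wood, 75 x 65 x 110 tall, with a 25 (x) x 21 (y) upright slot right through its middle; origin at the centre of its underside. On the other side of the box from the mat.
- gauge: Taper gauge, about 0.1 kg, upright in the stand's slot; origin where blade meets collar (110 mm above the bench at the start), z up. Steel blade from the origin 100 down, 20 wide (x), thickness (y) 17 at the origin, 3 at the tip. Orange collar 36 x 34 x 6 above the origin rests on the stand; handle 30 (x) x 16 (y), 6 to 66 above it. Blade x goes along the box's x.
- battery: Bystander, leave alone: black drill battery pack with yellow top, 75 x 115 x 63; origin at its underside
- log_piece: Bystander, leave alone: short pale birch log, 160 long, 56 thick, lying on a thin wooden foot; origin at its underside
- offcut: Bystander, leave alone: brown board offcut, 70 x 110 x 18; origin at its underside
- tape_measure: Bystander, leave alone: yellow tape measure case, 65 x 65 x 34; origin at its underside
- square_pencil: Bystander, leave alone: red flat carpenter's pencil, 150 x 12 x 9; origin at its underside
- screwdriver: Bystander, leave alone: screwdriver lying flat; origin at its underside
- glue_bottle: Bystander, leave alone: white glue bottle with orange cap, 56 across, 130 tall; origin at its underside
There are look-alikes about, which are no part of the job. Leave any pink look-alike of the gauge alone. Of the things that look like the cover, the smaller one is meant.

How it is judged:
By the outcome, as a careful person would: the job done as asked, in the order asked, and still so for the second after the job is handed in, while the arm keeps its last pose, push and grip.
It also fails if it takes over 59 s, if anything falls off the work surface, if the arm or the gripper's body presses on something with over 40 N, if the wrist force passes 120 N, or if a joint passes its speed limit or range.

## Robot

A 7-joint arm with a two-finger parallel gripper is mounted at the origin on the work surface. World frame = base frame: x ahead of the robot, y to its left, z up, the work surface at z = 0. Lengths are in m, angles in rad, forces in N, time in s.
With the tool pointing down it reaches from about 0.425 to 1.025 m from the base axis. Payload 9.4 kg.
Tool frame: the origin (TCP) lies between the finger pads; the fingertips stand 11 mm ahead of it and the grasp point (between the pads) lies 8 mm behind it; z points along the fingers, y is the line along which they close (so a half turn about z gives the same grasp; the last joint's range is limited). The gripper opens to 85 mm and grips with 20 to 120 N. Pads are 22 mm wide; open, the fingers measure 114 mm over their backs; the gripper's body (76 mm by 85 mm) begins 54 mm behind the grasp point. The pads swing forward as they close: fully open they stand 13 mm farther back than shut.
Start: joints at [-1.315, 0.599, -0.003, 1.599, 0.002, 0.943, -0.08], TCP at [0.237, 0.685, 0.242] pointing down, gripper open.
Joint ranges: [-2.57, 2.57], [-0.35, 1.97], [-1.29, 1.29], [0.11, 2.56], [-1.05, 4.19], [0.11, 1.86], [-2.63, 2.63]. Speed limits (rad/s): [2.22, 2.22, 3.01, 3.01, 3.14, 3.14, 3.14].

## Interface

Orientations are given as a unit quaternion [w, x, y, z].
In Python, from rig import sensors, imaging, job_done gives the robot as it stands.
- The arm moves only by the tool carry_out, never from a script. Its argument "targets" is a list of rows, each an object with "dp": the shift along the tool's x, y, z in cm, a list of three; "rotation": the turn, a rotation vector about the tool's x, y, z in degrees, a list of three; "fingers": the opening, from 0 (shut) to 1 (fully open). A call has 1 to 10 rows; each row is the pose to reach, as a shift and turn from the pose commanded when the call began, along the tool's axes at that moment; what a row does not reach only later rows make up. A row lasts 1/12 s, in which the tool goes at most 41.7 mm and 7.16 degrees, less where a joint would pass 70% of its speed; a pose out of reach is approached as far as the arm can. A call with a gripper value outside its range is refused whole. The fingers move at their own pace and stop on an object; "grip_force" is the grip in N (left out, the last holds). Time passes only in rows, so rows that repeat a pose let the fingers close. It gives the time, the measured TCP pose, the force, the opening and the grip force at its end, in the units of the state.
- sensors.read_state(): the state, without advancing time (a new reading comes with each control period).
- imaging.grab_frame(name): name is "side" or "top" or "wrist"; returns the picture (384x512x3 uint8, red, green, blue); there is no depth.
- imaging.calibration(name): a dict with "fx", "fy", "cx", "cy" (pixels), "distortion" ([k1, k2, p1, p2, k3] as OpenCV has them; the pictures are not rectified), "extrinsics" (4x4, takes a point from world to camera coordinates). Camera axes: x right, y down, z forward; pixel columns grow to the right and rows downward; lengths in m; the calibration is good to about 2 mm. A picture is of the moment at which its call begins: read the wrist's pose just before it. calibration takes no time and is no camera call; for the wrist camera it gives the pose at the moment of the call.
- job_done(): hands the job in; it is judged then, once.
The state is a dict: "t": time; "joint_pos": joint angles; "joint_vel": joint speeds; "effort": joint torques, N m; "tool_pos": TCP position; "eef_rot": TCP orientation; "ft_force": force on the tool from outside, world axes, zero at the start; "ft_torque": the same for the moment, N m; "width": finger opening in m; "finger_force": force on a finger pad.
Only numpy, scipy, OpenCV 4.12 (cv2) and the standard library are available. Lean on these libraries where they do the work, as an engineer would, in place of code of your own. Each camera call takes 0.05 s, during which the arm holds its last target. There are 200 camera calls.

## Working session

There is one attempt and no reset: what is moved stays moved. The work goes in short steps, Python scripts to look and compute and a tool call to move; the robot and the scene stay as the last step left them, time stands still between calls to the robot, and variables do not carry over. Pictures are saved under pics/ and viewed, at most 10 in all, crops included, and the job is handed in when it is done.

Besides the shell and the picture viewer there is one more tool, called after "Call:" by a JSON object that holds its "method" and its "body". carry_out: Moves the arm, as the interface text tells. Its arguments: {"type":"object","properties":{"targets":{"type":"array","items":{"type":"object","properties":{"dp":{"type":"array","items":{"type":"number"}},"rotation":{"type":"array","items":{"type":"number"}},"fingers":{"type":"number"}}}},"grip_force":{"type":"number"}},"required":["targets"]}

```bash
ls; mkdir -p pics; python3 - <<'E'
from rig import sensors, imaging
import cv2, numpy as np
np.set_printoptions(precision=4,suppress=True)
s=sensors.read_state();print({k:np.round(v,4) for k,v in s.items()})
for n in("side","top","wrist"):
    c=imaging.calibration(n);print(n,c)
    f=imaging.grab_frame(n);np.save(f"pics/{n}0.npy",f)
    cv2.imwrite(f"pics/{n}0.png",f[...,::-1])
a=np.vstack([cv2.imread("pics/top0.png")]);
cv2.imwrite("pics/top0b.png",cv2.resize(a,(800,600)))
b=cv2.imread("pics/side0.png");cv2.imwrite("pics/side0b.png",cv2.resize(b,(800,600)))
E
```

```text
pics
{'t': np.float64(0.0), 'joint_pos': array([-1.3147,  0.6001, -0.0025,  1.6002,  0.0018,  0.9429, -0.0798]), 'joint_vel': array([-0.0002, -0.0009,  0.0007, -0.0004,  0.0002,  0.0015,  0.0003]), 'effort': array([  0.0019, -77.6456,   1.5652, -25.8003,   0.0124,   0.0092,
         0.    ]), 'tool_pos': array([0.2367, 0.6848, 0.2414]), 'eef_rot': array([-0.0001,  0.1656,  0.9862, -0.0008]), 'ft_force': array([-0.1029,  0.4196,  0.3773]), 'ft_torque': array([-0.0253,  0.0225,  0.0224]), 'finger_force': np.float64(0.0), 'width': np.float64(0.0857)}
side {'fx': 391.50392152863526, 'fy': 391.50392152863526, 'cx': 249.88744487570239, 'cy': 188.12564545782516, 'distortion': array([0.0365, 0.    , 0.    , 0.    , 0.    ]), 'extrinsics': array([[ 0.8001, -0.5998, -0.0143, -0.4642],
       [-0.4735, -0.6167, -0.6289,  0.3232],
       [ 0.3683,  0.5099, -0.7774,  1.1194],
       [ 0.    ,  0.    ,  0.    ,  1.    ]])}
top {'fx': 397.077603172497, 'fy': 397.077603172497, 'cx': 256.37970794703, 'cy': 196.5716165138036, 'distortion': array([0.027, 0.   , 0.   , 0.   , 0.   ]), 'extrinsics': array([[ 0.0057, -1.    , -0.0061,  0.0091],
       [-0.991 , -0.0048, -0.1338,  0.5874],
       [ 0.1337,  0.0068, -0.991 ,  1.5141],
       [ 0.    ,  0.    ,  0.    ,  1.    ]])}
wrist {'fx': 280.46671710108615, 'fy': 280.46671710108615, 'cx': 258.6174190218948, 'cy': 193.26238795721588, 'distortion': array([0.0178, 0.    , 0.    , 0.    , 0.    ]), 'extrinsics': array([[ 0.3265,  0.9452, -0.0019, -0.7244],
       [ 0.9117, -0.3144,  0.2645, -0.0354],
       [ 0.2494, -0.0881, -0.9644,  0.3794],
       [ 0.    ,  0.    ,  0.    ,  1.    ]])}
```

View pics/top0b.png

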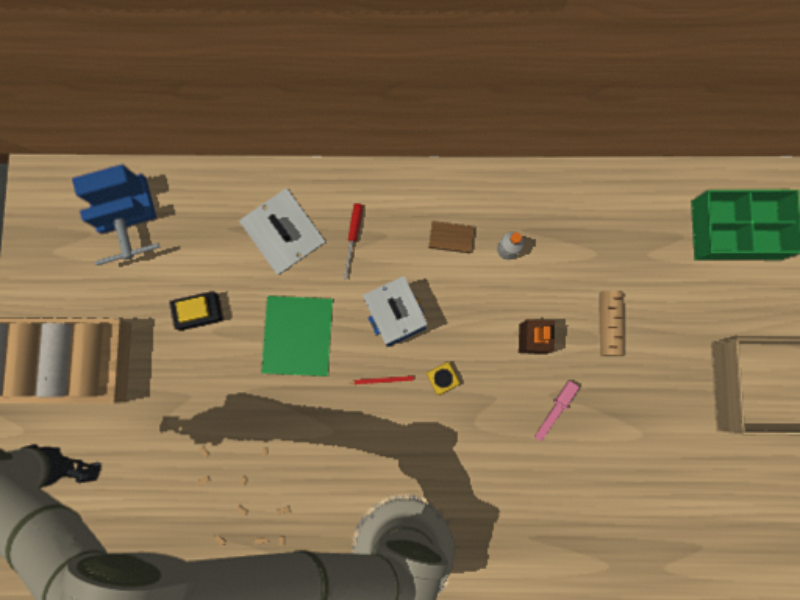

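View pics/side0b.png

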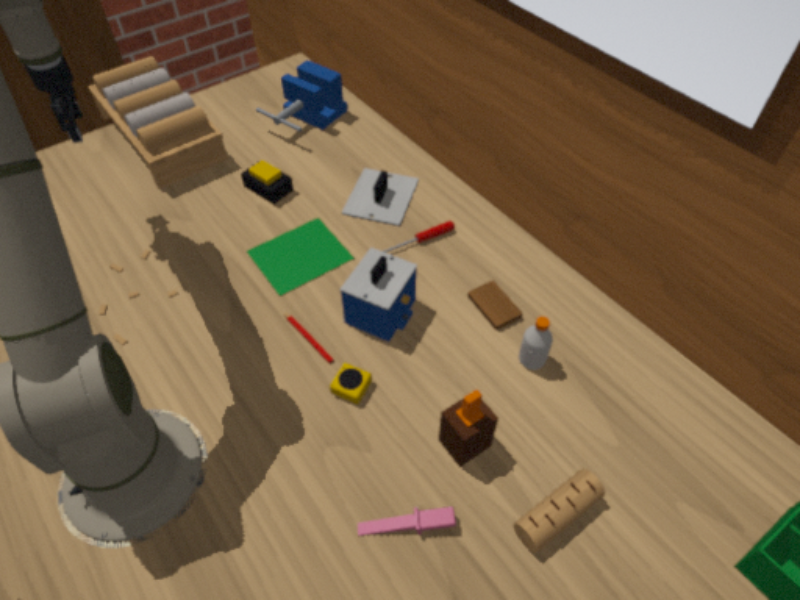

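```bash
cat >h.py <<'E'
import numpy as np, cv2
from rig import sensors, imaging
np.set_printoptions(precision=4,suppress=True)
def rays(c,uv):
    K=np.array([[c['fx'],0,c['cx']],[0,c['fy'],c['cy']],[0,0,1]])
    n=cv2.undistortPoints(np.float64(uv).reshape(-1,1,2),K,c['distortion']).reshape(-1,2)
    R,t=c['extrinsics'][:3,:3],c['extrinsics'][:3,3]
    d=np.c_[n,np.ones(len(n))]@R
    return -R.T@t,d/np.linalg.norm(d,axis=1)[:,None]
def plane(c,uv,z):
    o,d=rays(c,uv);return o+d*((z-o[2])/d[:,2])[:,None]
def tri(c1,u1,c2,u2):
    o1,d1=rays(c1,u1);o2,d2=rays(c2,u2);out=[]
    for a,b in zip(d1,d2):
        s=np.linalg.lstsq(np.c_[a,-b],o2-o1,rcond=None)[0];p,q=o1+s[0]*a,o2+s[1]*b
        out.append(np.r_[(p+q)/2,np.linalg.norm(p-q)])
    return np.array(out)
def proj(c,P):
    K=np.array([[c['fx'],0,c['cx']],[0,c['fy'],c['cy']],[0,0,1]])
    R,t=c['extrinsics'][:3,:3],c['extrinsics'][:3,3]
    return cv2.projectPoints(np.float64(P).reshape(-1,1,3),cv2.Rodrigues(R)[0],t,K,c['distortion'])[0].reshape(-1,2)
def hsv(f): return cv2.cvtColor(f,cv2.COLOR_RGB2HSV)
def blob(m,roi):
    x0,y0,x1,y1=roi;k=np.zeros_like(m);k[y0:y1,x0:x1]=m[y0:y1,x0:x1]
    cs=cv2.findContours(k,cv2.RETR_EXTERNAL,cv2.CHAIN_APPROX_NONE)[0]
    return max(cs,key=cv2.contourArea)[:,0,:]
def rect(P):
    (x,y),(w,h),a=cv2.minAreaRect(np.float32(P[:,:2]*1000));return np.round([x,y,w,h,a],1)
E
python3 - <<'E'
from h import *
F={n:np.load(f"pics/{n}0.npy") for n in("top","side","wrist")};C={n:imaging.calibration(n) for n in F}
H={n:hsv(F[n]) for n in F}
gr=lambda h:cv2.inRange(h,(0,0,110),(180,45,255)); bl=lambda h:cv2.inRange(h,(0,0,0),(180,255,45))
og=lambda h:cv2.inRange(h,(5,190,120),(18,255,255)); gn=lambda h:cv2.inRange(h,(55,120,50),(80,255,255))
T,S=(225,172,280,226),(215,155,270,200)
b=blob(gr(H["top"]),T);print("cover top",rect(plane(C["top"],b,.115)),len(b))
b2=blob(gr(H["side"]),S);print("cover side",rect(plane(C["side"],b2,.115)))
print("big top",rect(plane(C["top"],blob(gr(H["top"]),(150,118,212,178)),.005)))
k=blob(bl(H["top"]),(240,182,268,210));k2=blob(bl(H["side"]),(230,158,252,185))
print("bar px",k.mean(0),k2.mean(0),rect(plane(C["top"],k,.155)))
# triangulate cover corners: box points of each image contour
for n,bb in(("top",b),("side",b2)): print(n,cv2.approxPolyDP(cv2.convexHull(bb),4,True)[:,0].tolist())
m=blob(gn(H["top"]),(160,185,216,245));print("mat",rect(plane(C["top"],m,.003)))
m=blob(gn(H["side"]),(150,130,230,190));print("mat side",rect(plane(C["side"],m,.003)))
g=blob(og(H["top"]),(330,200,360,224));g2=blob(og(H["side"]),(285,245,320,280))
print("gauge px",g.tolist(),g2.min(0),g2.max(0),g2.mean(0))
c1=cv2.resize(F["top"][165:285,220:385],None,fx=4,fy=4,interpolation=2)[:,:,::-1]
cv2.imwrite("pics/c1.png",np.vstack([c1[:,:]]))
c2=cv2.resize(F["side"][150:310,205:335],(390,480),interpolation=2)[:,:,::-1]
cv2.imwrite("pics/c1.png",np.hstack([cv2.resize(c1,(410,300)),cv2.resize(c2,(390,480))[:300]]) if 0 else np.hstack([cv2.copyMakeBorder(cv2.resize(c1,(410,298)),0,182,0,0,0),c2]))
E
```

```text
cover top [572.2  26.4 130.4 112.2  25.6] 114
cover side [573.7  27.5 139.6 111.   26.1]
big top [792.1 323.7 179.4 151.7  36.2]
bar px [252.4  197.24] [242.0909 172.7576] [570.2  25.5  47.3   9.7  26.8]
top [[258, 177], [272, 208], [246, 219], [233, 188]]
side [[237, 159], [266, 170], [247, 197], [218, 186]]
mat [519.4 276.8 165.5 195.4  87.8]
mat side [518.  276.1 165.9 194.1  87.8]
gauge px [[343, 209], [342, 210], [342, 211], [342, 212], [342, 213], [342, 214], [342, 215], [342, 216], [342, 217], [342, 218], [343, 218], [344, 218], [345, 218], [346, 218], [347, 218], [348, 218], [349, 219], [350, 219], [350, 218], [350, 217], [351, 216], [351, 215], [351, 214], [351, 213], [351, 212], [351, 211], [351, 210], [351, 209], [350, 209], [349, 209], [348, 209], [348, 210], [348, 211], [347, 212], [346, 211], [345, 210], [344, 209]] [297 250] [307 258] [302.    253.875]
```

View pics/c1.png

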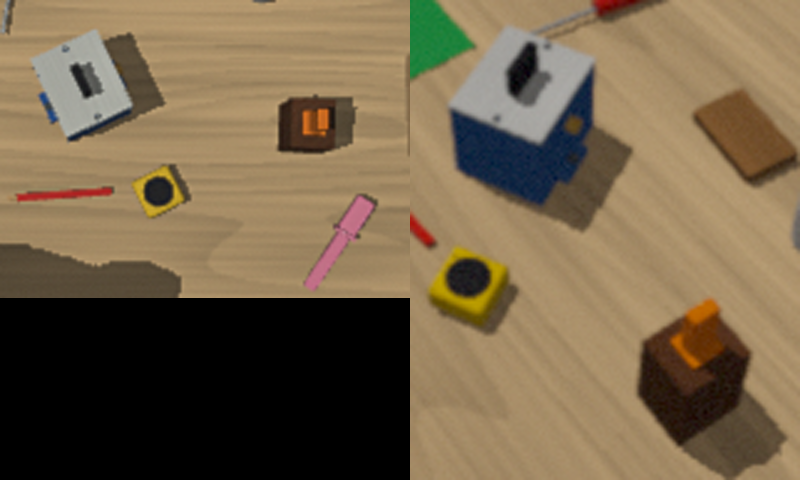

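Three pictures seen: the smaller cover lies on the box (top px ≈ (254,198), 130×112 mm) and the larger look-alike at (181,147), 179×152 mm, lies on the bench. So the smaller one is meant. The orange gauge stands upright in its stand at (346,213) and the pink look-alike lies at (357,262), which I leave alone.

```bash
cat >>h.py <<'E'
from scipy.spatial.transform import Rotation as Ro
def tool():
    s=sensors.read_state();q=s['eef_rot'];return s,Ro.from_quat([q[1],q[2],q[3],q[0]])
def down(yaw): # tool z down, tool x at yaw deg
    a=np.radians(yaw/2);return Ro.from_quat([np.cos(a),np.sin(a),0,0])
def go(p,yaw,pos=None,rot=None):
    s,R=tool()
    print("dp cm",R.inv().apply(np.array(p)-s['tool_pos'])*100,"rotvec deg",np.degrees((R.inv()*down(yaw)).as_rotvec()),"tool",s['tool_pos'],"x-yaw",np.degrees(np.arctan2(*R.as_matrix()[1::-1,0])),"t",s['t'])
E
python3 - <<'E'
from h import *
C={n:imaging.calibration(n) for n in("top","side","wrist")}
t=np.array([[258,177],[272,208],[246,219],[233,188.]]);sd=np.array([[237,159],[266,170],[247,197],[218,186.]])
A=plane(C["top"],t,.115);B=plane(C["side"],sd,.115)
i=[np.argmin(np.linalg.norm(B-a,axis=1)) for a in A];print(i)
X=tri(C["top"],t,C["side"],sd[i]);print("corners",X,X.mean(0))
# bar top ends / handle top centre
print("gauge handle top", tri(C["top"],[[349.3,213.6]],C["side"],[[303.5,252.5]]), plane(C["top"],[[349.5,213.5]],.176))
s,R=tool();c=C["wrist"];o,_=rays(c,[[256,192]]);print("cam in tool",R.inv().apply(o-s['tool_pos']),"axis",R.inv().apply(c['extrinsics'][2,:3]))
go([.50,0.026,.30],26)
E
```

```text
[np.int64(1), np.int64(2), np.int64(3), np.int64(0)]
corners [[ 0.6521  0.006   0.1109  0.0004]
 [ 0.5354 -0.0467  0.1129  0.0011]
 [ 0.4937  0.0502  0.1039  0.0013]
 [ 0.6069  0.1003  0.1138  0.0051]] [0.572  0.0274 0.1104 0.002 ]
gauge handle top [[ 0.5125 -0.3191  0.1768  0.0064]] [[ 0.5102 -0.3183  0.176 ]]
cam in tool [ 0.0663  0.0003 -0.1323] axis [-0.2644 -0.0005  0.9644]
dp cm [-46.4016 -53.683   -5.7694] rotvec deg [ -0.0257   0.085  134.9357] tool [0.2368 0.6849 0.2416] x-yaw 160.93567974247617 t 0.15
```

```bash
python3 - <<'E'
from h import *
go([.572,0.0265,.28],26)
E
```

```text
dp cm [-53.1901 -51.2816  -3.7715] rotvec deg [ -0.0257   0.085  134.9357] tool [0.2368 0.6849 0.2416] x-yaw 160.93567974247617 t 0.15
```

Call:
{"method": "carry_out", "body": {"targets": [{"dp": [-4,-4,-3.8],"rotation": [0,0,8],"fingers": 1},{"dp": [-8,-8,-3.8],"rotation": [0,0,15],"fingers": 1},{"dp": [-11,-11,-3.8],"rotation": [0,0,22],"fingers": 1},{"dp": [-14,-14,-3.8],"rotation": [0,0,29],"fingers": 1},{"dp": [-17,-17,-3.8],"rotation": [0,0,36],"fingers": 1},{"dp": [-20,-20,-3.8],"rotation": [0,0,43],"fingers": 1},{"dp": [-23,-23,-3.8],"rotation": [0,0,50],"fingers": 1},{"dp": [-26,-26,-3.8],"rotation": [0,0,57],"fingers": 1},{"dp": [-29,-29,-3.8],"rotation": [0,0,64],"fingers": 1},{"dp": [-32,-31,-3.8],"rotation": [0,0,70],"fingers": 1}]}}

```text
t: 0.98
tool_pos: [0.4187, 0.3173, 0.2803]
eef_rot: [-0.0, 0.703, 0.711, -0.0]
ft_force: [1.6, 0.5, -0.3]
width: 0.0858
finger_force: 0.0
```

```bash
python3 - <<'E'
from h import *
go([.572,0.0265,.28],26)
E
```

```text
dp cm [-29.2414  15.0232   0.0243] rotvec deg [-0.0278  0.0104 64.5931] tool [0.4187 0.3173 0.2803] x-yaw 90.59307971036853 t 0.9833
```

Call:
{"method": "carry_out", "body": {"targets": [{"dp": [-3,1.5,0],"rotation": [0,0,7],"fingers": 1},{"dp": [-6,3,0],"rotation": [0,0,14],"fingers": 1},{"dp": [-9,4.5,0],"rotation": [0,0,21],"fingers": 1},{"dp": [-12,6,0],"rotation": [0,0,28],"fingers": 1},{"dp": [-15,7.5,0],"rotation": [0,0,35],"fingers": 1},{"dp": [-18,9,0],"rotation": [0,0,42],"fingers": 1},{"dp": [-21,10.5,0],"rotation": [0,0,49],"fingers": 1},{"dp": [-24,12.5,0],"rotation": [0,0,56],"fingers": 1},{"dp": [-27,14,0],"rotation": [0,0,61],"fingers": 1},{"dp": [-29.2,15,0],"rotation": [0,0,64.9],"fingers": 1}]}}

```text
t: 1.82
tool_pos: [0.5748, 0.0272, 0.2804]
eef_rot: [0.001, 0.975, 0.222, 0.0]
ft_force: [-0.4, 0.5, 0.1]
width: 0.0851
finger_force: 0.0
```

```bash
python3 - <<'E'
from h import *
go([.572,0.0265,.28],26)
c=imaging.calibration("wrist");f=imaging.grab_frame("wrist");np.save("pics/w1.npy",f);h=hsv(f)
cv2.imwrite("pics/w1.png",f[...,::-1])
g=cv2.inRange(h,(0,0,120),(180,45,255));b=blob(g,(0,0,512,384));print(rect(plane(c,b,.115)),b.min(0),b.max(0))
x0,y0=b.min(0);x1,y1=b.max(0)
k=blob(cv2.inRange(h,(0,0,0),(180,255,45)),(x0+15,y0+15,x1-15,y1-15));print(k.min(0),k.max(0),rect(plane(c,k,.155)))
print(proj(c,[[.572,.0265,.155]]),proj(c,[[.572,.0265,.115]]))
E
```

```text
dp cm [-0.2803 -0.055   0.0383] rotvec deg [ 0.0734 -0.0212 -0.3222] tool [0.5748 0.0272 0.2804] x-yaw 25.677817645289867 t 1.8167
[574.1  26.7 130.9 110.6  25.6] [205 119] [312 237]
[252 161] [264 213] [576.7  28.3  50.8  11.4  26. ]
[[257.5646 192.801 ]] [[257.6125 183.21  ]]
```

View pics/w1.png

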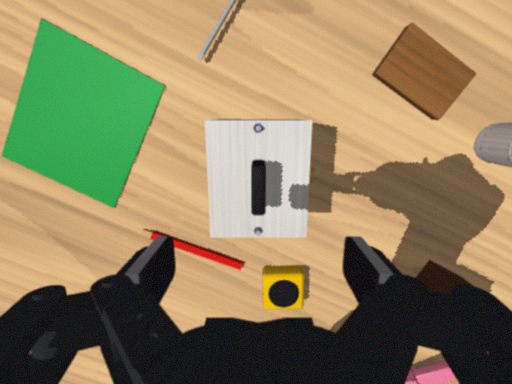

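The wrist view shows the small cover at px (206..312, 119..237), with its bar at (252..264, 161..213) centred under the tool. Corner heights came out at about 0.11 m, which fits.

Call:
{"method": "carry_out", "body": {"targets": [{"dp": [-0.1,0,3],"fingers": 0.6},{"dp": [-0.1,0,6],"fingers": 0.6},{"dp": [-0.1,0,9],"fingers": 0.6},{"dp": [-0.1,0,11.5],"fingers": 0.6},{"dp": [-0.1,0,13.5],"fingers": 0.6},{"dp": [-0.1,0,14.6],"fingers": 0.6},{"dp": [-0.1,0,14.6],"fingers": 0.6}], "grip_force": 50}}

```text
invalid input at $.targets[0]: expected keys dp, rotation, fingers
```

Call:
{"method": "carry_out", "body": {"targets": [{"dp": [0,0,0],"fingers": 0},{"dp": [0,0,0],"fingers": 0},{"dp": [0,0,0],"fingers": 0},{"dp": [0,0,0],"fingers": 0},{"dp": [0,0,0],"fingers": 0},{"dp": [0,0,0],"fingers": 0},{"dp": [0,0,0],"fingers": 0},{"dp": [0,0,0],"fingers": 0}]}}

```text
invalid input at $.targets[0]: expected keys dp, rotation, fingers
```

Call:
{"method": "carry_out", "body": {"targets": [{"dp": [-0.1,0,3],"rotation": [0,0,0],"fingers": 0.6},{"dp": [-0.1,0,6],"rotation": [0,0,0],"fingers": 0.6},{"dp": [-0.1,0,9],"rotation": [0,0,0],"fingers": 0.6},{"dp": [-0.1,0,11.5],"rotation": [0,0,0],"fingers": 0.6},{"dp": [-0.1,0,13.5],"rotation": [0,0,0],"fingers": 0.6},{"dp": [-0.1,0,14.6],"rotation": [0,0,0],"fingers": 0.6},{"dp": [-0.1,0,14.6],"rotation": [0,0,0],"fingers": 0.6}], "grip_force": 50}}

```text
t: 2.45
tool_pos: [0.5715, 0.0297, 0.1322]
eef_rot: [-0.0, 0.974, 0.225, -0.002]
ft_force: [-0.2, -0.5, 0.5]
width: 0.0511
finger_force: 0.0
```

Call:
{"method": "carry_out", "body": {"targets": [{"dp": [0,0,0],"rotation": [0,0,0],"fingers": 0},{"dp": [0,0,0],"rotation": [0,0,0],"fingers": 0},{"dp": [0,0,0],"rotation": [0,0,0],"fingers": 0},{"dp": [0,0,0],"rotation": [0,0,0],"fingers": 0},{"dp": [0,0,0],"rotation": [0,0,0],"fingers": 0},{"dp": [0,0,0],"rotation": [0,0,0],"fingers": 0},{"dp": [0,0,0],"rotation": [0,0,0],"fingers": 0},{"dp": [0,0,0],"rotation": [0,0,0],"fingers": 0}]}}

```text
t: 3.12
tool_pos: [0.5739, 0.029, 0.1358]
eef_rot: [0.0, 0.974, 0.225, 0.002]
ft_force: [0.2, -2.5, 7.3]
width: 0.0133
finger_force: 49.9
```

Call:
{"method": "carry_out", "body": {"targets": [{"dp": [0,0,-0.4],"rotation": [0,0,0],"fingers": 0},{"dp": [0,0,-0.9],"rotation": [0,0,0],"fingers": 0},{"dp": [0,0,-1.6],"rotation": [0,0,0],"fingers": 0},{"dp": [0,0,-2.4],"rotation": [0,0,0],"fingers": 0},{"dp": [0,0,-3.5],"rotation": [0,0,0],"fingers": 0},{"dp": [0,0,-5],"rotation": [0,0,0],"fingers": 0},{"dp": [0,0,-6.5],"rotation": [0,0,0],"fingers": 0},{"dp": [0,0,-8],"rotation": [0,0,0],"fingers": 0}]}}

```text
t: 3.78
tool_pos: [0.5722, 0.0299, 0.2157]
eef_rot: [-0.0, 0.974, 0.225, -0.0]
ft_force: [0.0, -0.1, -2.4]
width: 0.0133
finger_force: 49.3
```

```bash
python3 - <<'E'
from h import *
go([.519,0.2765,.20],26)
s,_=tool();print(s['ft_force'],s['ft_torque'])
c=imaging.calibration("wrist");f=imaging.grab_frame("wrist");np.save("pics/w2.npy",f);cv2.imwrite("pics/w2.png",f[...,::-1])
h=hsv(f);m=blob(cv2.inRange(h,(55,120,50),(80,255,255)),(0,0,512,384));print("mat",rect(plane(c,m,.003)))
c=imaging.calibration("side");f=imaging.grab_frame("side");h=hsv(f)
b=blob(cv2.inRange(h,(0,0,110),(180,45,255)),(190,90,300,200));print(cv2.approxPolyDP(cv2.convexHull(b),4,True)[:,0].tolist())
E
```

```text
dp cm [  6.0524 -24.4883   1.5798] rotvec deg [-0.0395  0.0198  0.0592] tool [0.5722 0.0299 0.2157] x-yaw 26.059217234290823 t 3.7833
[ 0.0226 -0.0968 -2.3702] [-0.0122 -0.0051 -0.0448]
mat [521.2 275.6 166.2 198.2  87.8]
[[231, 145], [248, 169], [247, 179], [215, 167]]
```

View pics/w2.png

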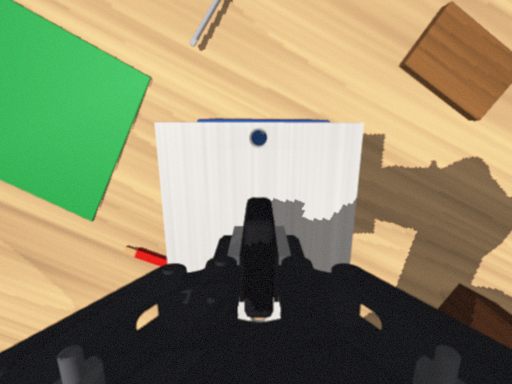

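The cover is off the pins and held level, at px (155..363, 122..); the mat lies at upper left. Next I carry the cover to the mat centre at (0.520, 0.276) and turn it to match.

Call:
{"method": "carry_out", "body": {"targets": [{"dp": [0.6,-2,0],"rotation": [0,0,3],"fingers": 0},{"dp": [1.2,-5,0],"rotation": [0,0,6],"fingers": 0},{"dp": [1.8,-8,0],"rotation": [0,0,10],"fingers": 0},{"dp": [2.5,-11,0],"rotation": [0,0,14],"fingers": 0},{"dp": [3.2,-14,0],"rotation": [0,0,18],"fingers": 0},{"dp": [4,-17,0],"rotation": [0,0,22],"fingers": 0},{"dp": [4.8,-20,0],"rotation": [0,0,25],"fingers": 0},{"dp": [5.6,-22.5,0],"rotation": [0,0,28],"fingers": 0},{"dp": [6.1,-24.4,0],"rotation": [0,0,28],"fingers": 0},{"dp": [6.1,-24.4,0],"rotation": [0,0,28],"fingers": 0}]}}

```text
t: 4.72
tool_pos: [0.5183, 0.2811, 0.2129]
eef_rot: [-0.0, 1.0, -0.014, -0.001]
ft_force: [-0.2, 0.3, -2.3]
width: 0.0134
finger_force: 49.4
```

```bash
python3 - <<'E'
from h import *
go([.520,0.2762,.036],-2)
E
```

```text
dp cm [ 0.2261  0.4985 17.6869] rotvec deg [-0.0386  0.1338  0.4309] tool [0.5183 0.2811 0.2129] x-yaw -1.569032574672816 t 4.7167
```

Call:
{"method": "carry_out", "body": {"targets": [{"dp": [0,0.2,3],"rotation": [0,0,0],"fingers": 0},{"dp": [0,0.3,6],"rotation": [0,0,0],"fingers": 0},{"dp": [0.1,0.3,9],"rotation": [0,0,0],"fingers": 0},{"dp": [0.1,0.3,12],"rotation": [0,0,0],"fingers": 0},{"dp": [0.1,0.3,14.5],"rotation": [0,0,0],"fingers": 0},{"dp": [0.1,0.3,16.2],"rotation": [0,0,0],"fingers": 0},{"dp": [0.1,0.3,17.2],"rotation": [0,0,0],"fingers": 0},{"dp": [0.1,0.3,17.5],"rotation": [0,0,0],"fingers": 0},{"dp": [0.1,0.3,17.5],"rotation": [0,0,0],"fingers": 0},{"dp": [0.1,0.3,17.5],"rotation": [0,0,0],"fingers": 0}]}}

```text
t: 5.55
tool_pos: [0.5218, 0.2724, 0.04]
eef_rot: [-0.0, 1.0, -0.017, 0.0]
ft_force: [0.2, 0.3, -2.0]
width: 0.0134
finger_force: 49.4
```

Call:
{"method": "carry_out", "body": {"targets": [{"dp": [0,0,0.2],"rotation": [0,0,0],"fingers": 0},{"dp": [0,0,0.4],"rotation": [0,0,0],"fingers": 0},{"dp": [0,0,0.4],"rotation": [0,0,0],"fingers": 0}]}}

```text
t: 5.8
tool_pos: [0.5214, 0.2729, 0.0357]
eef_rot: [-0.0, 1.0, -0.017, 0.0]
ft_force: [-0.1, -0.9, -2.4]
width: 0.0131
finger_force: 49.4
```

Call:
{"method": "carry_out", "body": {"targets": [{"dp": [0,0,0.15],"rotation": [0,0,0],"fingers": 0},{"dp": [0,0,0.3],"rotation": [0,0,0],"fingers": 0},{"dp": [0,0,0.3],"rotation": [0,0,0],"fingers": 0}]}}

```text
t: 6.05
tool_pos: [0.5212, 0.2726, 0.0321]
eef_rot: [0.0, 1.0, -0.017, -0.0]
ft_force: [-0.5, -0.1, -3.0]
width: 0.0132
finger_force: 49.4
```

Call:
{"method": "carry_out", "body": {"targets": [{"dp": [0,0,0.1],"rotation": [0,0,0],"fingers": 0},{"dp": [0,0,0.2],"rotation": [0,0,0],"fingers": 0},{"dp": [0,0,0.2],"rotation": [0,0,0],"fingers": 0}]}}

```text
t: 6.3
tool_pos: [0.5213, 0.2725, 0.0301]
eef_rot: [0.0, 1.0, -0.017, -0.0]
ft_force: [-0.1, -0.5, -3.2]
width: 0.0133
finger_force: 49.4
```

Call:
{"method": "carry_out", "body": {"targets": [{"dp": [0,0,0.1],"rotation": [0,0,0],"fingers": 0},{"dp": [0,0,0.1],"rotation": [0,0,0],"fingers": 0},{"dp": [0,0,0.1],"rotation": [0,0,0],"fingers": 0}]}}

```text
t: 6.55
tool_pos: [0.5213, 0.2725, 0.0292]
eef_rot: [0.0, 1.0, -0.017, -0.0]
ft_force: [0.4, -0.2, -2.3]
width: 0.0132
finger_force: 49.4
```

Call:
{"method": "carry_out", "body": {"targets": [{"dp": [0,0,0.1],"rotation": [0,0,0],"fingers": 0},{"dp": [0,0,0.1],"rotation": [0,0,0],"fingers": 0},{"dp": [0,0,0.1],"rotation": [0,0,0],"fingers": 0}]}}

```text
t: 6.8
tool_pos: [0.5214, 0.2725, 0.0288]
eef_rot: [-0.0, 1.0, -0.017, 0.0]
ft_force: [-2.2, -0.2, 4.1]
width: 0.0132
finger_force: 50.5
```

Contact with the mat is felt, so I release and rise.

Call:
{"method": "carry_out", "body": {"targets": [{"dp": [0,0,0],"rotation": [0,0,0],"fingers": 0.3},{"dp": [0,0,0],"rotation": [0,0,0],"fingers": 0.6},{"dp": [0,0,0],"rotation": [0,0,0],"fingers": 0.6},{"dp": [0,0,0],"rotation": [0,0,0],"fingers": 0.6},{"dp": [0,0,-1.5],"rotation": [0,0,0],"fingers": 0.6},{"dp": [0,0,-4],"rotation": [0,0,0],"fingers": 0.6},{"dp": [0,0,-8],"rotation": [0,0,0],"fingers": 0.6},{"dp": [0,0,-12],"rotation": [0,0,0],"fingers": 0.6},{"dp": [0,0,-16],"rotation": [0,0,0],"fingers": 0.6},{"dp": [0,0,-20],"rotation": [0,0,0],"fingers": 0.6}]}}

```text
t: 7.63
tool_pos: [0.5209, 0.2721, 0.23]
eef_rot: [0.0, 1.0, -0.017, -0.0]
ft_force: [1.0, -0.6, -1.3]
width: 0.0513
finger_force: 0.0
```

```bash
python3 - <<'E'
from h import *
go([.572,0.0265,.28],26)
for n,roi in(("top",(150,170,225,250)),("side",(140,110,240,195))):
    c=imaging.calibration(n);f=imaging.grab_frame(n);h=hsv(f)
    cv2.imwrite(f"pics/{n}1.png",cv2.resize(f,(800,600))[...,::-1])
    b=blob(cv2.inRange(h,(0,0,110),(180,45,255)),roi);print(n,rect(plane(c,b,.008)))
E
```

```text
dp cm [ 5.9553 24.3718 -4.9834] rotvec deg [  0.0427   0.033  -27.9935] tool [0.5209 0.2721 0.23  ] x-yaw -1.99351251776403 t 7.6333
top [520.  271.8 110.2 130.   87.9]
side [517.7 271.8 111.7 130.9  87.8]
```

Call:
{"method": "carry_out", "body": {"targets": [{"dp": [0.6,3,0],"rotation": [0,0,-3],"fingers": 1},{"dp": [1.2,6,0],"rotation": [0,0,-6],"fingers": 1},{"dp": [1.8,9,0],"rotation": [0,0,-10],"fingers": 1},{"dp": [2.5,12,0],"rotation": [0,0,-14],"fingers": 1},{"dp": [3.2,15,0],"rotation": [0,0,-18],"fingers": 1},{"dp": [4,18,0],"rotation": [0,0,-22],"fingers": 1},{"dp": [4.8,21,0],"rotation": [0,0,-25],"fingers": 1},{"dp": [5.6,23.5,0],"rotation": [0,0,-28],"fingers": 1},{"dp": [6,24.4,0.5],"rotation": [0,0,-28],"fingers": 1},{"dp": [6,24.4,1],"rotation": [0,0,-28],"fingers": 1}]}}

```text
t: 8.57
tool_pos: [0.5735, 0.0237, 0.2182]
eef_rot: [0.0, 0.975, 0.223, 0.001]
ft_force: [0.2, 0.5, -0.6]
width: 0.0851
finger_force: 0.0
```

```bash
python3 - <<'E'
from h import *
go([.572,0.0265,.28],26)
c=imaging.calibration("wrist");f=imaging.grab_frame("wrist");np.save("pics/w3.npy",f);
np.save("pics/w3E.npy",c['extrinsics'])
x=f[90:270,150:370];cv2.imwrite("pics/w3.png",cv2.resize(x,None,fx=3.3,fy=3.3,interpolation=2)[...,::-1])
h=hsv(f);b=blob(cv2.inRange(h,(105,100,30),(125,255,255)),(0,0,512,384));print("rim",rect(plane(c,b,.110)))
E
```

```text
dp cm [-0.0048 -0.3147 -6.184 ] rotvec deg [ 0.0596 -0.0466 -0.2568] tool [0.5735 0.0237 0.2182] x-yaw 25.74318073188889 t 8.5667
rim [574.6  27.1 127.1 109.1  25.7]
```

View pics/w3.png

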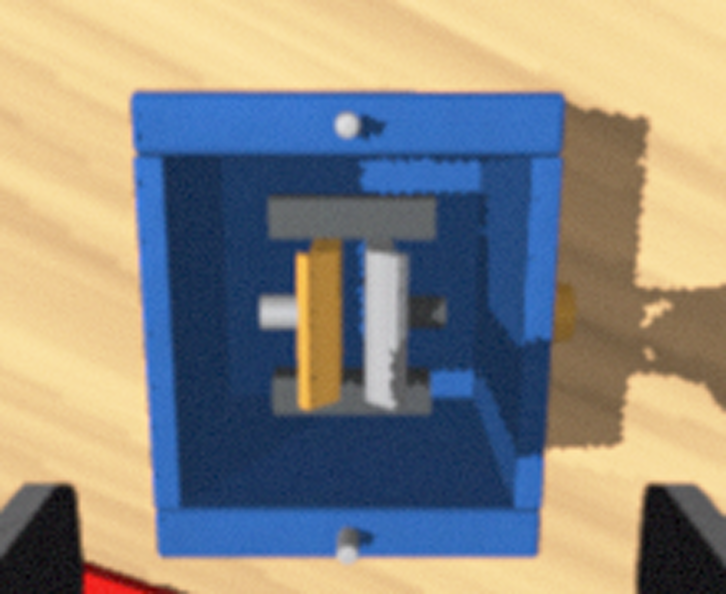

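Picture: the box is open, brass lip to the left (+y) at crop x 298..342 and steel to the right at 365..408. The gap lies between original px columns ≈ 253.6 and 260.6, near row 185.

```bash
python3 - <<'E'
from h import *
f=np.load("pics/w3.npy");c=imaging.calibration("wrist");c['extrinsics']=np.load("pics/w3E.npy");h=hsv(f)
br=cv2.inRange(h,(10,120,110),(35,255,255));st=cv2.inRange(h,(0,0,150),(180,50,255))
L=[];Rr=[]
for v in range(172,205,3):
    xs=np.where(br[v,235:257])[0]; ys=np.where(st[v,256:280])[0]
    L.append([235+xs.max()+.5,v]);Rr.append([256+ys.min()-.5,v])
L,Rr=np.array(L,float),np.array(Rr,float);print(L[:,0],Rr[:,0])
A,B=plane(c,L,.094),plane(c,Rr,.094)
a=np.radians(25.7);ex=np.array([np.cos(a),np.sin(a),0]);ey=np.array([-ex[1],ex[0],0])
print("gap mm",((A-B)@ey*1000));M=(A+B)/2;o=np.array([.5740,.0268,0])
print("offset y in box mm",(M-o)@ey*1000,"x",(M-o)@ex*1000)
print("lines dir brass, steel",[np.degrees(np.arctan2(*np.polyfit(P[:,0],P[:,1],1)[:1],1)) for P in (A,B)])
# pins: tops .122, bright blobs
for roi in((240,118,270,135),(240,248,270,262)):
    b=blob(st,roi);print("pin",b.mean(0),plane(c,[b.mean(0)],.121))
# extents of lips along x at z .102
ys=np.where((br[:,235:257]>0).any(1))[0];print(ys.min(),ys.max(),[(p-o)@ex*1000 for p in plane(c,[[245,160+8],[245,ys.max()]],.102)])
go([.5125,-.319,.30],26)
E
```

```text
[252.5 252.5 252.5 252.5 252.5 252.5 252.5 252.5 252.5 252.5 252.5] [260.5 260.5 260.5 260.5 260.5 260.5 260.5 260.5 260.5 260.5 260.5]
gap mm [7.4294 7.4508 7.4724 7.494  7.5157 7.5375 7.5594 7.5814 7.6035 7.6257
 7.648 ]
offset y in box mm [-1.0216 -1.0183 -1.015  -1.0117 -1.0083 -1.005  -1.0017 -0.9983 -0.995
 -0.9916 -0.9882] x [ 15.7879  12.9513  10.0983   7.2287   4.3424   1.4393  -1.4807  -4.4177
  -7.3719 -10.3433 -13.3321]
lines dir brass, steel [np.float64(25.41934090210799), np.float64(25.84941850059174)]
pin [254.8333 127.4444] [[0.6253 0.0516 0.121 ]]
pin [254.5556 257.4444] [[0.522  0.0025 0.121 ]]
163 292 [np.float64(20.959058408190767), np.float64(-106.15653381195902)]
dp cm [-20.444   28.4219  -8.3122] rotvec deg [-0.0336  0.0684 -0.1498] tool [0.5724 0.0259 0.2168] x-yaw 25.850212986427035 t 8.6167
```

Call:
{"method": "carry_out", "body": {"targets": [{"dp": [-2,2.8,-2.5],"rotation": [0,0,2.6],"fingers": 1},{"dp": [-4,5.6,-5],"rotation": [0,0,5.2],"fingers": 1},{"dp": [-6,8.4,-7],"rotation": [0,0,7.8],"fingers": 1},{"dp": [-8,11.2,-8.3],"rotation": [0,0,10.4],"fingers": 1},{"dp": [-10,14,-8.3],"rotation": [0,0,13],"fingers": 1},{"dp": [-12,17,-8.3],"rotation": [0,0,16],"fingers": 1},{"dp": [-14.2,20,-8.3],"rotation": [0,0,19],"fingers": 1},{"dp": [-16.5,23,-8.3],"rotation": [0,0,22],"fingers": 1},{"dp": [-18.8,26,-8.3],"rotation": [0,0,24],"fingers": 1},{"dp": [-20.4,28.4,-8.3],"rotation": [0,0,26],"fingers": 1}]}}

```text
t: 9.45
tool_pos: [0.5139, -0.3187, 0.3007]
eef_rot: [-0.0, 1.0, -0.001, -0.0]
ft_force: [-0.6, -0.5, 1.1]
width: 0.0853
finger_force: 0.0
```

Call:
{"method": "carry_out", "body": {"targets": [{"dp": [0,0,0],"rotation": [0,0,0],"fingers": 1},{"dp": [0,0,0],"rotation": [0,0,0],"fingers": 1}]}}

```text
t: 9.62
tool_pos: [0.5143, -0.3177, 0.3005]
eef_rot: [-0.0, 1.0, -0.0, -0.001]
ft_force: [-0.1, 0.9, -0.3]
width: 0.0853
finger_force: 0.0
```

```bash
python3 - <<'E'
from h import *
go([.5125,-.319,.30],0)
c=imaging.calibration("wrist");f=imaging.grab_frame("wrist");np.save("pics/w4.npy",f);np.save("pics/w4E.npy",c['extrinsics'])
print(proj(c,[[.5125,-.319,.176],[.5125,-.319,.116]]))
x=f[90:290,140:380];cv2.imwrite("pics/w4.png",cv2.resize(x,None,fx=3,fy=3,interpolation=2)[...,::-1])
h=hsv(f)
b=blob(cv2.inRange(h,(5,190,80),(18,255,255)),(100,60,400,330));print("orange",b.min(0),b.max(0))
E
```

```text
dp cm [-0.1813  0.1259  0.0476] rotvec deg [-0.0326  0.061  -0.0563] tool [ 0.5143 -0.3177  0.3005] x-yaw -0.05623586451050849 t 9.6167
[[260.0125 191.956 ]
 [259.7533 178.4732]]
orange [244 159] [276 204]
```

View pics/w4.png

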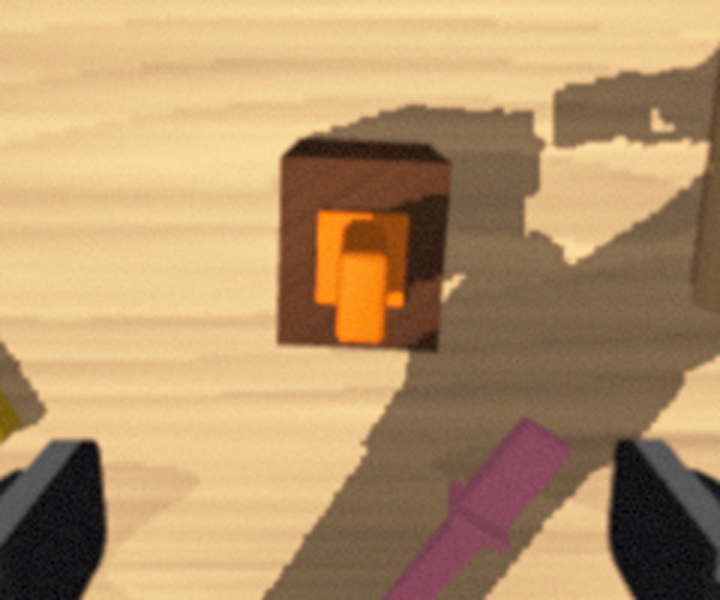

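Picture: handle top at px (252..269, 174..204), collar at (245..276, 160..192), and the stand around them. The pink gauge lies clear at lower right.

```bash
python3 - <<'E'
from h import *
c=imaging.calibration("wrist");c['extrinsics']=np.load("pics/w4E.npy")
q=lambda p:np.array(p,float)/3+[140,90]
ht=q([[337,253],[386,254],[385,343],[337,341]]);co=q([[316,211],[408,213],[405,306],[316,303]]);st=q([[281,157],[449,163],[437,350],[278,344]])
for n,p,z in(("handle",ht,.176),("collar",co,.116),("stand",st,.110)):
    P=plane(c,p,z);print(n,P.mean(0),rect(P), np.degrees(np.arctan2(P[0,1]-P[3,1],P[0,0]-P[3,0])),np.degrees(np.arctan2(P[0,0]-P[1,0],P[1,1]-P[0,1])*-1))
ct=imaging.calibration("top")
print("tri handle top",tri(c,[ht.mean(0)],ct,[[349.3,213.6]]),proj(ct,plane(c,[ht.mean(0)],.176)))
# second view: side orange handle tip
go([.5125,-.319,.30],0)
E
```

```text
handle [ 0.5149 -0.3194  0.176 ] [ 514.9 -319.4   15.3   29.2   89.6] -0.38765428433145777 -178.75848003792612
collar [ 0.515  -0.3198  0.116 ] [ 514.9 -319.7   34.8   36.6   89.1] -0.7700696546758689 -178.69760042717613
stand [ 0.5148 -0.3198  0.11  ] [ 514.8 -319.7   64.    74.6   87.9] -2.33454316430506 -177.92711210013522
tri handle top [[ 0.5114 -0.32    0.1627  0.0013]] [[349.7837 212.0964]]
dp cm [-0.2357  0.269   0.0346] rotvec deg [-0.0838  0.0618  0.0905] tool [ 0.5149 -0.3163  0.3003] x-yaw 0.09058897318954383 t 9.6667
```

Call:
{"method": "carry_out", "body": {"targets": [{"dp": [0.05,0.25,3],"rotation": [0,0,1],"fingers": 1},{"dp": [0.05,0.25,6],"rotation": [0,0,1],"fingers": 0.6},{"dp": [0.05,0.25,9],"rotation": [0,0,1],"fingers": 0.6},{"dp": [0.05,0.25,12],"rotation": [0,0,1],"fingers": 0.6},{"dp": [0.05,0.25,14.5],"rotation": [0,0,1],"fingers": 0.6},{"dp": [0.05,0.25,15.7],"rotation": [0,0,1],"fingers": 0.6},{"dp": [0.05,0.25,15.7],"rotation": [0,0,1],"fingers": 0.6},{"dp": [0.05,0.25,15.7],"rotation": [0,0,1],"fingers": 0.6}], "grip_force": 80}}

```text
t: 10.33
tool_pos: [0.5154, -0.3194, 0.1444]
eef_rot: [-0.0, 1.0, -0.008, -0.0]
ft_force: [-0.6, -0.5, -0.1]
width: 0.0509
finger_force: 0.0
```

Call:
{"method": "carry_out", "body": {"targets": [{"dp": [0,0,0],"rotation": [0,0,0],"fingers": 0},{"dp": [0,0,0],"rotation": [0,0,0],"fingers": 0},{"dp": [0,0,0],"rotation": [0,0,0],"fingers": 0},{"dp": [0,0,0],"rotation": [0,0,0],"fingers": 0},{"dp": [0,0,0],"rotation": [0,0,0],"fingers": 0},{"dp": [0,0,0],"rotation": [0,0,0],"fingers": 0},{"dp": [0,0,0],"rotation": [0,0,0],"fingers": 0}]}}

```text
t: 10.92
tool_pos: [0.5154, -0.3208, 0.1456]
eef_rot: [0.0, 1.0, -0.008, 0.001]
ft_force: [0.0, 1.5, 7.5]
width: 0.0152
finger_force: 77.7
```

Call:
{"method": "carry_out", "body": {"targets": [{"dp": [0,0,-0.5],"rotation": [0,0,0],"fingers": 0},{"dp": [0,0,-1.5],"rotation": [0,0,0],"fingers": 0},{"dp": [0,0,-3],"rotation": [0,0,0],"fingers": 0},{"dp": [0,0,-5],"rotation": [0,0,0],"fingers": 0},{"dp": [0,0,-7],"rotation": [0,0,0],"fingers": 0},{"dp": [0,0,-9],"rotation": [0,0,0],"fingers": 0},{"dp": [0,0,-11],"rotation": [0,0,0],"fingers": 0},{"dp": [0,0,-13],"rotation": [0,0,0],"fingers": 0},{"dp": [0,0,-14.5],"rotation": [0,0,0],"fingers": 0},{"dp": [0,0,-14.5],"rotation": [0,0,0],"fingers": 0}]}}

```text
t: 11.75
tool_pos: [0.5153, -0.3219, 0.293]
eef_rot: [0.001, 1.0, -0.009, 0.002]
ft_force: [1.2, -0.1, -1.5]
width: 0.0151
finger_force: 77.9
```

```bash
python3 - <<'E'
from h import *
go([.5741,.0261,.285],25.7)
c=imaging.calibration("side");f=imaging.grab_frame("side");h=hsv(f)
b=blob(cv2.inRange(h,(5,190,80),(18,255,255)),(250,150,360,300));print("orange",b.min(0),b.max(0),proj(c,[[.515,-.32,.26],[.515,-.32,.27]]))
cv2.imwrite("pics/s4.png",cv2.resize(f[130:330,230:400],None,fx=2.5,fy=2.5)[...,::-1])
E
```

```text
dp cm [  5.2654 -34.8948   0.7513] rotvec deg [  0.1836  -0.2241 -26.6985] tool [ 0.5153 -0.3219  0.293 ] x-yaw -0.9982269881159003 t 11.75
orange [297 221] [315 244] [[306.3865 235.1066]
 [306.7935 232.8614]]
```

View pics/s4.png

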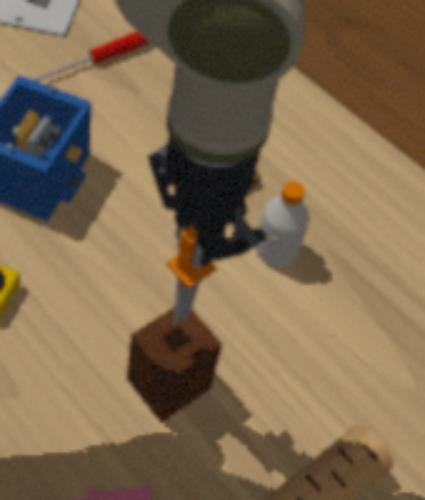

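The gauge hangs upright in the gripper and its blade is clear of the stand. I carry it over the box.

Call:
{"method": "carry_out", "body": {"targets": [{"dp": [0.3,-2,0],"rotation": [0,0,-2],"fingers": 0},{"dp": [0.8,-5,0],"rotation": [0,0,-4],"fingers": 0},{"dp": [1.3,-8.5,0],"rotation": [0,0,-7],"fingers": 0},{"dp": [1.9,-12,0],"rotation": [0,0,-10],"fingers": 0},{"dp": [2.5,-15.5,0],"rotation": [0,0,-13],"fingers": 0},{"dp": [3,-19,0],"rotation": [0,0,-16],"fingers": 0},{"dp": [3.6,-22.5,0],"rotation": [0,0,-19],"fingers": 0},{"dp": [4.2,-26,0],"rotation": [0,0,-22],"fingers": 0},{"dp": [4.7,-29.5,0],"rotation": [0,0,-25],"fingers": 0},{"dp": [5,-32,0],"rotation": [0,0,-26.7],"fingers": 0}]}}

```text
t: 12.63
tool_pos: [0.5699, 0.0022, 0.2882]
eef_rot: [-0.001, 0.974, 0.225, -0.001]
ft_force: [0.0, 0.2, -0.5]
width: 0.0152
finger_force: 78.0
```

Call:
{"method": "carry_out", "body": {"targets": [{"dp": [0,0,0],"rotation": [0,0,0],"fingers": 0},{"dp": [0,0,0],"rotation": [0,0,0],"fingers": 0},{"dp": [0,0,0],"rotation": [0,0,0],"fingers": 0}]}}

```text
t: 12.88
tool_pos: [0.5696, -0.0022, 0.2888]
eef_rot: [0.0, 0.975, 0.222, -0.001]
ft_force: [0.4, -1.2, -1.6]
width: 0.0153
finger_force: 78.0
```

```bash
python3 - <<'E'
from h import *
go([.5741,.0261,.285],25.7)
E
```

```text
dp cm [ 1.6374 -2.3543  0.3735] rotvec deg [ 0.0112  0.0718 -0.0199] tool [ 0.5696 -0.0022  0.2888] x-yaw 25.680105353760734 t 12.8833
```

Call:
{"method": "carry_out", "body": {"targets": [{"dp": [0.8,-1.2,0],"rotation": [0,0,0],"fingers": 0},{"dp": [1.6,-2.3,0],"rotation": [0,0,0],"fingers": 0},{"dp": [1.6,-2.3,0],"rotation": [0,0,0],"fingers": 0},{"dp": [1.6,-2.3,0],"rotation": [0,0,0],"fingers": 0},{"dp": [1.6,-2.3,0],"rotation": [0,0,0],"fingers": 0}]}}

```text
t: 13.3
tool_pos: [0.5745, 0.0259, 0.2892]
eef_rot: [0.0, 0.975, 0.223, -0.0]
ft_force: [-0.3, 0.0, -0.6]
width: 0.0149
finger_force: 78.2
```

```bash
python3 - <<'E'
from h import *
go([.5741,.0261,.24],25.7)
c=imaging.calibration("wrist");f=imaging.grab_frame("wrist")
x=f[60:340,130:390];cv2.imwrite("pics/w5.png",cv2.resize(x,None,fx=2.1,fy=2.1,interpolation=2)[...,::-1])
print(proj(c,[[.5741,.0261,.094],[.5741,.0261,.15]]))
E
```

```text
dp cm [-0.0257 -0.04    4.9227] rotvec deg [0.0185 0.0122 0.0196] tool [0.5745 0.0259 0.2892] x-yaw 25.71956547143583 t 13.3
[[257.976  175.3223]
 [257.926  186.6528]]
```

View pics/w5.png

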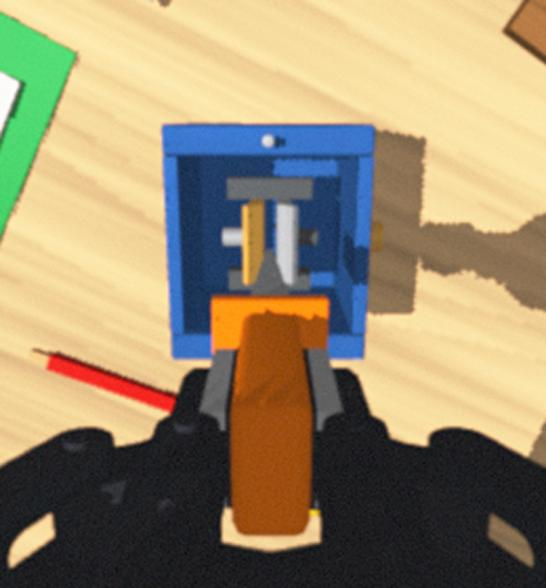

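Picture: the blade tip at crop (268,252) lines up with the gap centre (≈ 269). I descend in stages and watch the force.

Call:
{"method": "carry_out", "body": {"targets": [{"dp": [0,0,1.5],"rotation": [0,0,0],"fingers": 0},{"dp": [0,0,3],"rotation": [0,0,0],"fingers": 0},{"dp": [0,0,4.5],"rotation": [0,0,0],"fingers": 0},{"dp": [0,0,5],"rotation": [0,0,0],"fingers": 0},{"dp": [0,0,5.5],"rotation": [0,0,0],"fingers": 0},{"dp": [0,0,5.5],"rotation": [0,0,0],"fingers": 0}]}}

```text
t: 13.85
tool_pos: [0.5744, 0.0258, 0.2339]
eef_rot: [0.0, 0.975, 0.222, -0.0]
ft_force: [0.1, 0.5, -1.8]
width: 0.015
finger_force: 78.2
```

Call:
{"method": "carry_out", "body": {"targets": [{"dp": [0,0,0.4],"rotation": [0,0,0],"fingers": 0},{"dp": [0,0,0.8],"rotation": [0,0,0],"fingers": 0},{"dp": [0,0,1.2],"rotation": [0,0,0],"fingers": 0},{"dp": [0,0,1.5],"rotation": [0,0,0],"fingers": 0},{"dp": [0,0,1.5],"rotation": [0,0,0],"fingers": 0}]}}

```text
t: 14.27
tool_pos: [0.5743, 0.0262, 0.2188]
eef_rot: [-0.0, 0.975, 0.223, -0.0]
ft_force: [-0.2, 0.6, -0.7]
width: 0.0153
finger_force: 78.2
```

Call:
{"method": "carry_out", "body": {"targets": [{"dp": [0,0,0.3],"rotation": [0,0,0],"fingers": 0},{"dp": [0,0,0.6],"rotation": [0,0,0],"fingers": 0},{"dp": [0,0,0.9],"rotation": [0,0,0],"fingers": 0},{"dp": [0,0,0.9],"rotation": [0,0,0],"fingers": 0},{"dp": [0,0,0.9],"rotation": [0,0,0],"fingers": 0}]}}

```text
t: 14.68
tool_pos: [0.5745, 0.0261, 0.2101]
eef_rot: [0.0, 0.975, 0.223, -0.0]
ft_force: [-0.4, -0.8, -0.3]
width: 0.0153
finger_force: 78.2
```

Call:
{"method": "carry_out", "body": {"targets": [{"dp": [0,0,0.2],"rotation": [0,0,0],"fingers": 0},{"dp": [0,0,0.4],"rotation": [0,0,0],"fingers": 0},{"dp": [0,0,0.4],"rotation": [0,0,0],"fingers": 0},{"dp": [0,0,0.4],"rotation": [0,0,0],"fingers": 0}]}}

```text
t: 15.02
tool_pos: [0.5745, 0.0262, 0.2062]
eef_rot: [0.0, 0.975, 0.223, -0.0]
ft_force: [-0.0, 0.1, -1.3]
width: 0.0148
finger_force: 78.2
```

Call:
{"method": "carry_out", "body": {"targets": [{"dp": [0,0,0.2],"rotation": [0,0,0],"fingers": 0},{"dp": [0,0,0.4],"rotation": [0,0,0],"fingers": 0},{"dp": [0,0,0.4],"rotation": [0,0,0],"fingers": 0},{"dp": [0,0,0.4],"rotation": [0,0,0],"fingers": 0}]}}

```text
t: 15.35
tool_pos: [0.5745, 0.0261, 0.2021]
eef_rot: [0.0, 0.975, 0.223, -0.0]
ft_force: [0.4, 0.5, -1.0]
width: 0.0149
finger_force: 78.2
```

Call:
{"method": "carry_out", "body": {"targets": [{"dp": [0,0,0.2],"rotation": [0,0,0],"fingers": 0},{"dp": [0,0,0.3],"rotation": [0,0,0],"fingers": 0},{"dp": [0,0,0.3],"rotation": [0,0,0],"fingers": 0},{"dp": [0,0,0.3],"rotation": [0,0,0],"fingers": 0}]}}

```text
t: 15.68
tool_pos: [0.5746, 0.0261, 0.1992]
eef_rot: [0.0, 0.975, 0.223, -0.0]
ft_force: [1.6, -0.6, -0.9]
width: 0.0152
finger_force: 78.2
```

Call:
{"method": "carry_out", "body": {"targets": [{"dp": [0,0,0.2],"rotation": [0,0,0],"fingers": 0},{"dp": [0,0,0.3],"rotation": [0,0,0],"fingers": 0},{"dp": [0,0,0.3],"rotation": [0,0,0],"fingers": 0},{"dp": [0,0,0.3],"rotation": [0,0,0],"fingers": 0}]}}

```text
t: 16.02
tool_pos: [0.5745, 0.0262, 0.1962]
eef_rot: [0.0, 0.975, 0.223, -0.0]
ft_force: [-0.6, -1.4, -0.1]
width: 0.0153
finger_force: 78.2
```

Call:
{"method": "carry_out", "body": {"targets": [{"dp": [0,0,0.2],"rotation": [0,0,0],"fingers": 0},{"dp": [0,0,0.3],"rotation": [0,0,0],"fingers": 0},{"dp": [0,0,0.3],"rotation": [0,0,0],"fingers": 0},{"dp": [0,0,0.3],"rotation": [0,0,0],"fingers": 0}]}}

```text
t: 16.35
tool_pos: [0.5745, 0.0262, 0.1931]
eef_rot: [-0.0, 0.975, 0.223, -0.0]
ft_force: [-0.0, -0.5, -2.2]
width: 0.0154
finger_force: 78.2
```

Call:
{"method": "carry_out", "body": {"targets": [{"dp": [0,0,0.2],"rotation": [0,0,0],"fingers": 0},{"dp": [0,0,0.3],"rotation": [0,0,0],"fingers": 0},{"dp": [0,0,0.3],"rotation": [0,0,0],"fingers": 0},{"dp": [0,0,0.3],"rotation": [0,0,0],"fingers": 0}]}}

```text
t: 16.68
tool_pos: [0.5746, 0.0262, 0.1902]
eef_rot: [-0.0, 0.975, 0.223, 0.0]
ft_force: [0.1, 0.4, 0.2]
width: 0.0154
finger_force: 78.4
```

Call:
{"method": "carry_out", "body": {"targets": [{"dp": [0,0,0.2],"rotation": [0,0,0],"fingers": 0},{"dp": [0,0,0.3],"rotation": [0,0,0],"fingers": 0},{"dp": [0,0,0.3],"rotation": [0,0,0],"fingers": 0},{"dp": [0,0,0.3],"rotation": [0,0,0],"fingers": 0}]}}

```text
t: 17.02
tool_pos: [0.5747, 0.0262, 0.1873]
eef_rot: [0.0, 0.975, 0.223, 0.0]
ft_force: [-0.3, 0.4, 3.1]
width: 0.0153
finger_force: 78.7
```

Call:
{"method": "carry_out", "body": {"targets": [{"dp": [0,0,0.2],"rotation": [0,0,0],"fingers": 0},{"dp": [0,0,0.3],"rotation": [0,0,0],"fingers": 0},{"dp": [0,0,0.3],"rotation": [0,0,0],"fingers": 0},{"dp": [0,0,0.3],"rotation": [0,0,0],"fingers": 0}]}}

```text
t: 17.35
tool_pos: [0.5748, 0.0261, 0.1844]
eef_rot: [0.0, 0.975, 0.223, 0.0]
ft_force: [-0.4, -0.6, 3.4]
width: 0.0152
finger_force: 78.9
```

Call:
{"method": "carry_out", "body": {"targets": [{"dp": [0,0,0.1],"rotation": [0,0,0],"fingers": 0},{"dp": [0,0,0.2],"rotation": [0,0,0],"fingers": 0},{"dp": [0,0,0.3],"rotation": [0,0,0],"fingers": 0},{"dp": [0,0,0.3],"rotation": [0,0,0],"fingers": 0},{"dp": [0,0,0.3],"rotation": [0,0,0],"fingers": 0},{"dp": [0,0,0.3],"rotation": [0,0,0],"fingers": 0}]}}

```text
t: 17.85
tool_pos: [0.5749, 0.026, 0.1816]
eef_rot: [0.0, 0.975, 0.223, 0.0]
ft_force: [0.4, 0.2, 5.4]
width: 0.0156
finger_force: 79.2
```

```bash
python3 - <<'E'
from h import *
fz=[]
for i in range(8):
    f=imaging.grab_frame("wrist" if i else "side");s,_=tool();fz.append(np.r_[s['ft_force'],s['tool_pos'][2],s['finger_force']])
    if i==0: a=f
print(np.mean(fz,0),np.std(fz,0))
a=cv2.resize(a[110:240,190:320],(500,500),interpolation=2);b=cv2.resize(f[60:340,130:390],(300,323));b=cv2.copyMakeBorder(b,0,177,0,0,0)
cv2.imwrite("pics/end.png",np.hstack([a,b])[...,::-1])
E
```

```text
[ 0.266   0.1504  6.4787  0.1816 79.2272] [0.5959 0.5732 0.5003 0.     0.0003]
```

View pics/end.png

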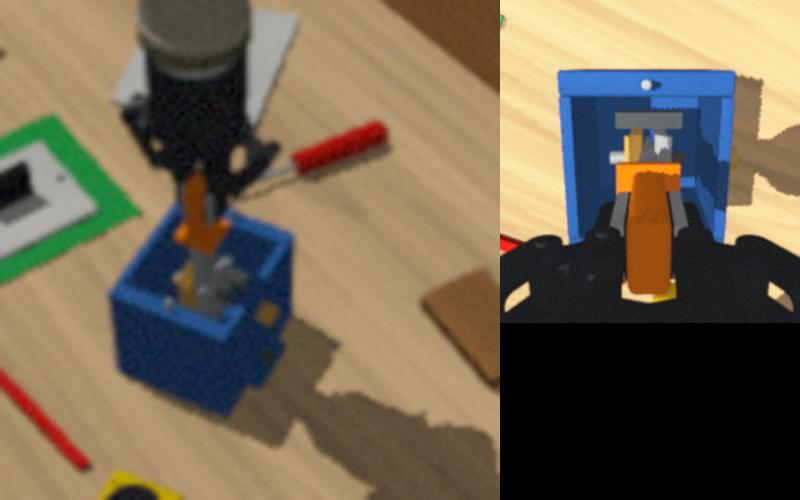

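The picture shows the blade upright between the two plates, and the cover flat on the mat. Resistance is steady at about 6.5–7.5 N, which is within the snug range.

```bash
python3 -c "
from rig import job_done
print(job_done())"
```

```text
the job is handed in; nothing more can be done
None
```

The job is handed in: the cover lies flat on the green mat, and the gripper still holds the gauge upright between the guide plates, steady at about 7 N of resistance; no verdict came back from the judging.

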